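# Park the peg box in the shelf corner

### The job

Push the red clothes-peg box along the shelf with the fingers, without picking it up or tipping it, into the corner made by the raised back rail and the green end stop, on the inner side of the stop: its long back side flush along the rail and its end up against the stop. Then leave it there. Keep it standing on the shelf and leave the jar, bottle, plant, brush, crank and hanger where they are.

Things in the scene. Friction and masses are not known exactly. Their poses are not given: they have to be found in the camera images.
- peg_box: red plastic box heaped with clothes pegs, loose, 250 to 490 g, solid to the touch: 100 mm along its x, 140 mm along its y (long side), 55 mm tall (pegs show to 59 mm). Origin: centre of its underside. It starts askew, its centre 11 to 14 cm before the rail's front face and well short of the stop. Either long side may end at the rail.
- rail: fixed straight stainless back rail on the far side of the shelf, 12 mm along its x, 560 mm along its y, 35 mm high. Origin: centre of its underside; its front face (towards the robot) is at x = -6 mm in its frame. Its yaw varies by up to 0.15 rad.
- stop: fixed green end stop, a plate square to the rail and touching its front face: 100 mm along its x (parallel to the rail's x), 12 mm along its y, 45 mm high. Origin: centre of its underside, 56 mm in front of the rail's origin. It stands 250 mm to the left OR to the right of the rail's middle; the corner to use is on the side of it towards the rail's middle.
- jar: empty open jar of clear glass, 70 mm across, 90 mm high, standing at the rail's other end, where the stop might have been (250 mm from the rail's middle). Origin: centre of its underside. Leave alone.
- bleach: yellow bleach bottle with blue twist cap, 74 mm across, 200 mm high, at one far side of the shelf. Origin: centre of its underside. Leave alone.
- plant: small plant in a terracotta pot, 100 mm across, about 155 mm high, at the other far side. Origin: centre of its underside. Leave alone.
- brush: bamboo scrub brush standing on its pale bristles at one side, 170 mm along its x, 60 mm along its y, 47 mm high. Origin: centre of its underside. Leave alone.
- crank: steel crank lever for the drying poles with a black grip, lying flat at the other side, 290 mm along its x, offset 70 mm along its y, 20 mm thick. Origin: on its long arm, underside. Leave alone.
- hanger: blue plastic hanger lying flat beyond the rail, 390 mm along its y, 160 mm along its x, 10 mm thick. Origin: middle of its straight bar, underside. Leave alone.
There are look-alikes about, which are no part of the job. What is shaped like the peg_box but purple is not meant.

How it is judged:
At the end, for the whole second after the job is handed in: The peg box stands at rest on the shelf in the inner corner: gap to the rail at most about 6 mm, long side parallel to the rail within 4 degrees, gap to the green stop at most about 6 mm (x of peg_box in the frame of rail above -0.062 m and angle between the x axis of peg_box and the x axis of rail, either way round below 0.07 rad and y of peg_box in the frame of stop between -0.082 and 0.082 m and horizontal distance between peg_box and rail below 0.22 m and height (world z) of peg_box below 0.005 m and angle between peg_box's own z axis and vertical below 0.05 rad and linear speed of peg_box below 0.01 m/s); the robot touches nothing.
It fails at once if the peg box is lifted more than 12 mm (height (world z) of peg_box above 0.012 m).
It fails at once if the peg box is tipped by more than about 11 degrees (angle between peg_box's own z axis and vertical above 0.2 rad).
It fails at once if a bystander is shifted more than 25 mm (distance of any of jar, bleach, plant, brush, crank, hanger from where it was at the start of the episode above 0.025 m).
It fails at once if the jar, bottle or plant is tipped (angle between any of jar, bleach, plant's own z axis and vertical above 0.3 rad).
It also fails if it takes over 54 s, if anything falls off the work surface, if the arm or the gripper's body presses on something with over 40 N, if the wrist force passes 120 N, or if a joint passes its speed limit or range.

### The arm

A 6-joint arm with a two-finger parallel gripper is mounted at the origin on the work surface. World frame = base frame: x ahead of the robot, y to its left, z up, the work surface at z = 0. Lengths are in m, angles in rad, forces in N, time in s.
With the tool pointing down it reaches from about 0.275 to 0.825 m from the base axis. Payload 5.2 kg.
Tool frame: the origin (TCP) lies at the very end of the fingers, on their centre line; the grasp point (between the pads) lies 19 mm behind it; z points along the fingers, y is the line along which they close (so a half turn about z gives the same grasp; the last joint's range is limited). The gripper opens to 93 mm and grips with 3 to 60 N. Pads are 15 mm wide; open, the fingers measure 128 mm over their backs; the gripper's body (75 mm by 188 mm) begins 65 mm behind the grasp point.
Start: joints at [1.024, 0.259, 1.535, -0, 1.348, -0.203], TCP at [0.185, 0.518, 0.219] pointing down, gripper open.
Joint ranges: [-3.14, 3.14], [-0.91, 2.08], [0.19, 2.58], [-1.22, 4.36], [0.22, 2.71], [-3.12, 3.12]. Speed limits (rad/s): [2.57, 2.57, 3.14, 3.14, 3.14, 3.14].

### API

Orientations are given as [roll, pitch, yaw] about the fixed x, y, z axes, in that order (R = Rz(yaw) Ry(pitch) Rx(roll)).
In Python, from station import bot gives the robot as it stands.
- The arm moves only by the tool arm_command, never from a script. Its argument "plan" is text: rows parted by semicolons, each of 4 numbers parted by spaces: the shift along the tool's x, y, z in cm, then the turn about the tool's z in rad. In form: x y z yaw; .... A call has 1 to 20 rows; each row shifts and turns the commanded pose from where the row before left it, along the tool's axes as they then stand; what a row does not reach is not made up. A row lasts 1/10 s, in which the tool goes at most 50 mm and 8.59 degrees, less where a joint would pass 70% of its speed; a pose out of reach is approached as far as the arm can. A call is refused whole if a number of a shift passes 5 or a number of a turn 0.15, either way. A call with a gripper value outside its range is refused whole. "gripper" is the closure, from -1 (fully open) to 1 (shut), so that 0 is half open, set as the call begins (left out, the last holds). The fingers move at their own pace and stop on an object; "grip_force" is the grip in N (left out, the last holds). Time passes only in rows, so rows that do not move let the fingers close. It gives the time, the measured TCP pose, the force, the opening and the grip force at its end, in the units of the state.
- bot.get_state(): the state, without advancing time (a new reading comes with each control period).
- bot.grab_frame(name): name is "scene" or "top" or "wrist"; returns a dict with "pixels" (420x560x3 uint8, blue, green, red), "range_z" (420x560 float32, m along the optical axis (not along the pixel's ray), 0 where there is no reading), "intrinsics" (3x3 intrinsics, pixels), "xyz" and "attitude" of the camera in the world; the wrist camera has in their place "tool_from_camera" (4x4, takes a point from camera to tool coordinates, whose origin is the TCP and whose axes are the flange's). Camera axes: x right, y down, z forward; pixel columns grow to the right and rows downward; lengths in m; the calibration is good to about 2 mm. A picture is of the moment at which its call begins: read the wrist's pose just before it.
- bot.hand_in(): hands the job in; it is judged then, once.
The state is a dict: "time_s": time; "joint_positions": joint angles; "dq": joint speeds; "joint_efforts": joint torques, N m; "tool_pos": TCP position; "eef_rot": TCP orientation; "force": force on the tool from outside, world axes, zero at the start; "torque": the same for the moment, N m; "width": opening from 0.0 (shut) to 1.0 (fully open); "gripper_force": force on a finger pad.
Only numpy, scipy, OpenCV 4.12 (cv2) and the standard library are available. Lean on these libraries where they do the work, as an engineer would, in place of code of your own. Each camera call takes 0.05 s, during which the arm holds its last target. There are 200 camera calls.

## Working session

There is one attempt and no reset: what is moved stays moved. The work goes in short steps, Python scripts to look and compute and a tool call to move; the robot and the scene stay as the last step left them, time stands still between calls to the robot, and variables do not carry over. Pictures are saved under pics/ and viewed, at most 10 in all, crops included, and the job is handed in when it is done.

Besides the shell and the picture viewer there is one more tool, called by a JSON object that holds its "api" and its "payload", one argument or row to a line. arm_command: Moves the arm, as the interface text tells. Its arguments: {"type":"object","properties":{"plan":{"type":"string"},"gripper":{"type":"number"},"grip_force":{"type":"number"}},"required":["plan"]}

```bash
mkdir -p pics
cat > h.py <<'E'
import numpy as np, cv2
from scipy.spatial.transform import Rotation as R
from station import bot
def cloud(f):
    K=np.array(f["intrinsics"]);Z=f["range_z"];v,u=np.mgrid[:Z.shape[0],:Z.shape[1]]
    P=np.stack([(u-K[0,2])/K[0,0]*Z,(v-K[1,2])/K[1,1]*Z,Z],-1)
    return P@rot(f["attitude"]).T+np.array(f["xyz"])
def rot(a):
    a=np.array(a)
    return a if a.shape==(3,3) else (R.from_euler('xyz',a).as_matrix() if a.size==3 else R.from_quat(a).as_matrix())
E
python3 - <<'E'
from h import *
s=bot.get_state();print({k:np.round(v,3) for k,v in s.items()})
for n in("top","scene"):
    f=bot.grab_frame(n);cv2.imwrite(f"pics/{n}.png",f["pixels"]);print(n,f["xyz"],f["attitude"],np.array(f["intrinsics"]).tolist())
    np.savez(f"{n}.npz",**{k:np.array(v) for k,v in f.items()})
E
```

```text
{'time_s': np.float64(0.0), 'joint_positions': array([ 1.024,  0.259,  1.536, -0.   ,  1.348, -0.203]), 'dq': array([ 0.001, -0.002, -0.001, -0.   , -0.001,  0.   ]), 'joint_efforts': array([-1.0000e-03, -4.3730e+01, -2.8401e+01,  7.2000e-02,  4.1000e-02,
       -0.0000e+00]), 'tool_pos': array([0.185, 0.517, 0.218]), 'eef_rot': array([-3.14 , -0.   ,  2.798]), 'force': array([-0.493,  0.239,  0.339]), 'torque': array([ 0.024, -0.005,  0.022]), 'gripper_force': np.float64(0.0), 'width': np.float64(0.999)}
top [ 0.3316949  -0.00428779  1.19616092] [-3.01037744  0.01160066 -1.55757505] [[416.4160551183051, 0.0, 282.8612451139011], [0.0, 416.4160551183051, 204.5200010025835], [0.0, 0.0, 1.0]]
scene [1.2131211  0.7651404  1.13218101] [-2.38329487 -0.00466043  2.39182968] [[530.8546583205205, 0.0, 276.42369491841754], [0.0, 530.8546583205205, 215.125305362937], [0.0, 0.0, 1.0]]
```

View pics/top.png

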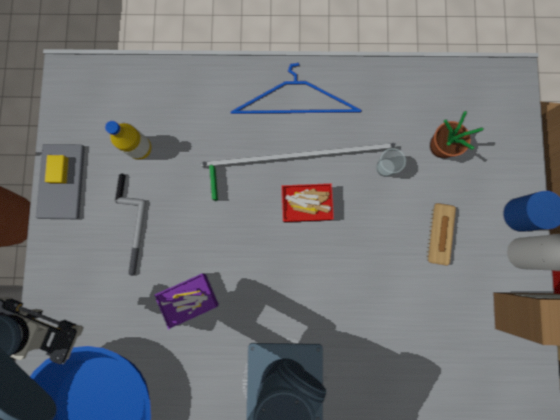

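View pics/scene.png

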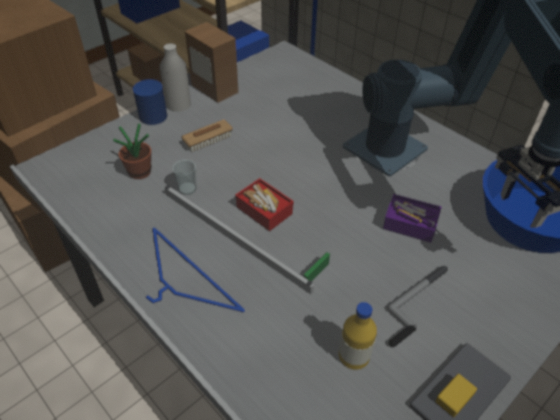

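The top view shows the red peg box at (308,203). The rail runs from (208,164) to (393,146), with the green stop at (213,183) on its left (+y) end and the jar at (391,163). Things that could be mistaken for the box are the purple box at (187,300) and, by colour, the terracotta pot at (450,140) and red-brown items at the edges, (8,215) and (556,275). I choose the red one at (308,203), and will check it in a close crop.

```bash
cat >> h.py <<'E'
def ray(f,uv,z):
    K=np.array(f["intrinsics"]);uv=np.atleast_2d(uv).astype(float)
    d=np.c_[(uv-K[:2,2])/K[0,0],np.ones(len(uv))]@rot(f["attitude"]).T;c=np.array(f["xyz"])
    return (c+d*((z-c[2])/d[:,2])[:,None])[:,:2]
def box(f):
    h=cv2.cvtColor(f["pixels"],cv2.COLOR_BGR2HSV)
    m=(((h[...,0]<6)|(h[...,0]>174))&(h[...,1]>170)&(h[...,2]>60)).astype(np.uint8)
    m[:,:100]=0;m[:,480:]=0
    c=max(cv2.findContours(m,0,2)[0],key=cv2.contourArea)
    return c[:,0]
def green(f):
    h=cv2.cvtColor(f["pixels"],cv2.COLOR_BGR2HSV)
    m=((h[...,0]>45)&(h[...,0]<80)&(h[...,1]>120)&(h[...,2]>50)).astype(np.uint8);m[:,400:]=0
    c=max(cv2.findContours(m,0,2)[0],key=cv2.contourArea)
    return c[:,0]
def rect(P):
    c,(w,h),a=cv2.minAreaRect((P*1000).astype(np.float32))
    if w>h: w,h,a=h,w,a-90       # w short; a = direction of short side
    a=(a+90)%180-90
    return np.round(np.array(c)/1000,4),round(w),round(h),round(np.radians(a),4)
E
python3 - <<'E'
from h import *
f=dict(np.load("top.npz"))
print("box",rect(ray(f,box(f),.055)))
print("stop",rect(ray(f,green(f),.045)))
# height points from depth: rail
P=cloud(f);print("table z",np.median(P[250:270,300:330,2]))
m=(P[...,2]>.022)&(P[...,2]<.05);m[:140]=0;m[172:]=0;m[:,:225]=0;m[:,372:]=0
q=P[m];print(len(q),q[:,2].mean())
v,u=np.nonzero(m);w=ray(f,np.c_[u,v],.035)
vx,vy,x0,y0=cv2.fitLine((w*1000).astype(np.float32),cv2.DIST_HUBER,0,.01,.01).ravel();print("rail line",vx,vy,x0,y0, "width",np.percentile(((w*1000-[x0,y0])@[-vy,vx]),[2,50,98]))
# bright top in gray per column
g=cv2.cvtColor(f["pixels"],cv2.COLOR_BGR2GRAY);print(g[145:170,260])
cv2.imwrite("pics/crop.png",cv2.resize(f["pixels"][130:240,190:350],None,fx=5,fy=5,interpolation=cv2.INTER_CUBIC))
E
```

```text
box (array([ 0.4887, -0.0562]), 100, 135, np.float64(0.0502))
stop (array([0.5452, 0.2081]), 15, 98, np.float64(-1.4368))
table z 0.00023169440483794546
741 0.03379025951090855
rail line 0.1099323 -0.9939391 628.6746 -30.205835 width [-7.06723245e+00 -5.47598933e-04  7.11563488e+00]
[133 134 133 133 134 136 134 135 136 136 136 138 158 164 157 116  79  71
  96 128 136 138 137 138 137]
```

View pics/crop.png

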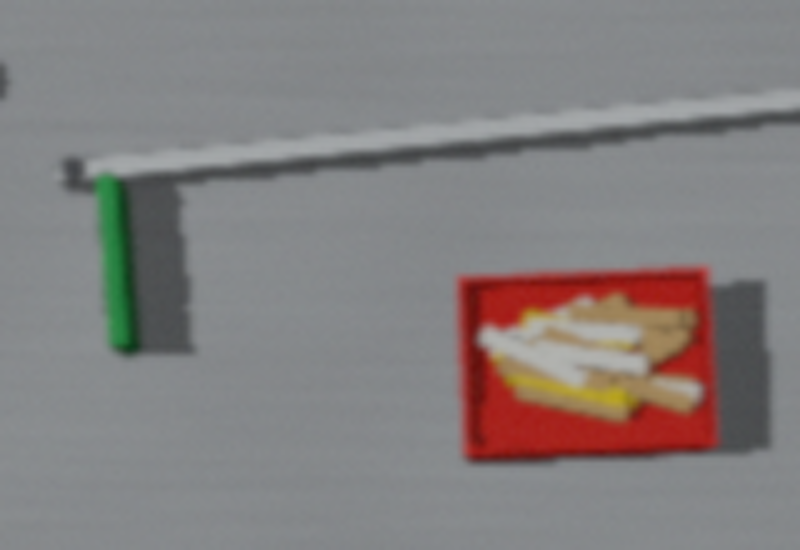

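The crop confirms a red box heaped with pegs, with its long side roughly parallel to the rail, and the inside of the stop facing it. Plan: push the front side square onto the rail with the open fingers, then push the end towards the stop.

{"api": "arm_command", "payload": {
  "plan": "-2.35 -2.8 0 0; -2.35 -2.8 0 0; -2.35 -2.8 0 0; -2.35 -2.8 0 0; -2.35 -2.8 0 0; -2.35 -2.8 0 0; -2.35 -2.8 0 0; -2.35 -2.8 0 0; -2.35 -2.8 0 0; -2.35 -2.8 0 0; -2.35 -2.8 0 0; -2.35 -2.8 0 0; -2.35 -2.8 0 0; -2.35 -2.8 0 0; -2.35 -2.8 0 0; -2.35 -2.8 0 0; -2.35 -2.8 0 0; 0 0 0 -0.15; 0 0 0 -0.15; 0 0 0 -0.15"
}}

```text
time_s: 2.1
tool_pos: [0.4007, -0.0653, 0.2182]
eef_rot: [3.141, -0.001, -3.03]
force: [0.7, 0.5, -0.0]
width: 1.003
gripper_force: 0.0
```

{"api": "arm_command", "payload": {
  "plan": "0 0 2.5 0; 0 0 2.5 0; 0 0 2.5 0; 0 0 2.5 0; 0 0 2.5 0; 0 0 2.5 0; 0 0 2.5 0; 0 0 1.5 0; 0 0 1 0; 0 0 0 0"
}}

```text
time_s: 3.1
tool_pos: [0.4001, -0.0646, 0.0176]
eef_rot: [3.14, -0.002, -3.035]
force: [-0.1, 0.7, -0.3]
width: 0.998
gripper_force: 0.0
```

{"api": "arm_command", "payload": {
  "plan": "-0.6 0 0 0; -0.6 0 0 0; -0.6 0 0 0; -0.6 0 0 0; -0.6 0 0 0; -0.6 0 0 0; -0.6 0 0 0; -0.6 0 0 0; -0.6 0 0 0; -0.6 0 0 0; -0.6 0 0 0; -0.6 0 0 0; -0.6 0 0 0; -0.6 0 0 0; -0.6 0 0 0; -0.6 0 0 0; -0.6 0 0 0; 0 0 0 0"
}}

```text
time_s: 4.9
tool_pos: [0.5039, -0.0543, 0.0189]
eef_rot: [-3.141, 0.002, -3.035]
force: [0.5, -0.1, 0.0]
width: 1.0
gripper_force: 0.0
```

Run:
```python
from h import *
s=bot.get_state();print(s["tool_pos"],s["force"])
f=bot.grab_frame("top");cv2.imwrite("pics/t2.png",f["pixels"][120:260,180:400])
r=rect(ray(f,box(f),.055));print("box",r,"n,t",r[0]@[.994,.110],r[0]@[-.110,.994])
```

```text
[ 0.50387855 -0.05427723  0.01885597] [ 0.4738637  -0.08162841  0.04737638]
box (array([ 0.5155, -0.0109]), 11, 23, np.float64(-1.2426)) n,t 0.511208 -0.0675396
```

{"api": "arm_command", "payload": {
  "plan": "-0.3 0 0 0; -0.3 0 0 0; -0.3 0 0 0; -0.2 0 0 0; 0 0 0 0"
}}

```text
time_s: 5.45
tool_pos: [0.5139, -0.053, 0.0187]
eef_rot: [-3.142, 0.001, -3.035]
force: [-1.5, -0.2, 1.2]
width: 0.998
gripper_force: 0.7
```

Run:
```python
from h import *
f=bot.grab_frame("scene");cv2.imwrite("pics/s2.png",cv2.resize(f["pixels"][120:320,130:380],None,fx=3,fy=3))
```

```text
(no output)
```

View pics/s2.png

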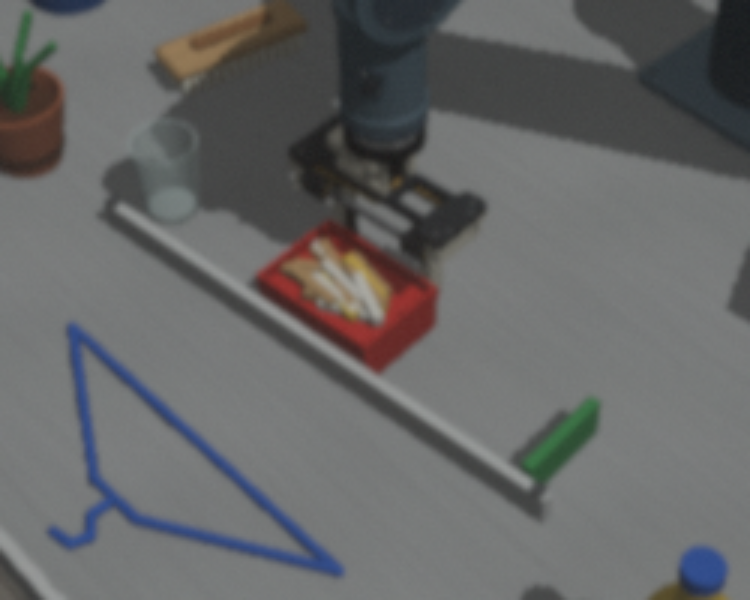

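The scene crop shows the box nearly flush along the rail, with its near corner at (378,365), the fingers behind it, and the stop at (565,440) free ahead. I'll press a little further until I feel contact.

{"api": "arm_command", "payload": {
  "plan": "-0.15 0 0 0; -0.15 0 0 0; -0.15 0 0 0; 0 0 0 0"
}}

```text
time_s: 5.9
tool_pos: [0.5172, -0.0526, 0.0186]
eef_rot: [3.141, -0.002, -3.035]
force: [-4.3, -1.2, 3.8]
width: 1.001
gripper_force: 2.5
```

{"api": "arm_command", "payload": {
  "plan": "-0.15 0 0 0; -0.15 0 0 0; 0 0 0 0"
}}

```text
time_s: 6.2
tool_pos: [0.5172, -0.0525, 0.0184]
eef_rot: [3.141, -0.007, -3.034]
force: [-13.7, -4.3, 11.1]
width: 0.996
gripper_force: 7.3
```

{"api": "arm_command", "payload": {
  "plan": "1 0 0 0; 2 0 0 0; 2 0 0 0; 0 0 -3 0; 0 0 -4 0; 0 0 -4 0; 0 0 -2 0; 0 0 0 0.15; 0 0 0 0.15; 0 0 0 0.15; 0 0 0 0.15; 0 0 0 0.15; 0 0 0 0.15; 0 0 0 0.15; 0 0 0 0.15; 0 0 0 0.15; 0 0 0 0.15; 0 0 0 0.07; 0 0 0 0",
  "gripper": 0
}}

```text
time_s: 8.1
tool_pos: [0.4718, -0.0575, 0.1488]
eef_rot: [3.14, 0.0, 1.677]
force: [-0.1, -0.1, -0.6]
width: 0.501
gripper_force: 0.0
```

Run:
```python
from h import *
f=bot.grab_frame("scene")
h=cv2.cvtColor(f["pixels"],cv2.COLOR_BGR2HSV);P=cloud(f)
m=((h[...,0]<6)|(h[...,0]>174))&(h[...,1]>150)&(P[...,2]>.048)&(P[...,2]<.062)
q=P[m];q=q[(abs(q[:,0]-.55)<.15)&(abs(q[:,1])<.2)]
print(len(q),"n",np.percentile(q[:,:2]@[.994,.110],[1,99]),"t",np.percentile(q[:,:2]@[-.110,.994],[1,99]),rect(q[:,:2]))
h2=(h[...,0]>45)&(h[...,0]<80)&(h[...,1]>120)&(P[...,2]>.038)&(P[...,2]<.05)&(abs(P[...,0]-.55)<.1)&(abs(P[...,1]-.2)<.1)
g=P[h2];print("stop t",np.percentile(g[:,:2]@[-.110,.994],[2,50,98]))
```

```text
154 n [0.52532734 0.621867  ] t [-0.1726718  -0.03287874] (array([ 0.5813, -0.0393]), 99, 140, np.float64(0.1253))
stop t [0.14989859 0.15268928 0.15656992]
```

{"api": "arm_command", "payload": {
  "plan": "-2.7 0 0 0; -2.7 0 0 0; -2.7 0 0 0; -2.7 0 0 0; 0 3.3 0 0; 0 3.3 0 0; 0 3.3 0 0; 0 0 0 0; 0 0 3 0; 0 0 3 0; 0 0 3 0; 0 0 2 0; 0 0 1 0; 0 0 1 0; 0 0 0 0"
}}

```text
time_s: 9.65
tool_pos: [0.5805, -0.1542, 0.018]
eef_rot: [-3.141, -0.001, 1.678]
force: [-0.4, 0.6, -0.7]
width: 0.499
gripper_force: 0.0
```

{"api": "arm_command", "payload": {
  "plan": "0.8 0 0 0; 0.8 0 0 0; 0.6 0 0 0; 0.6 0 0 0; 0.6 0 0 0; 0.8 0 0 0; 1 0 0 0; 1 0 0 0; 1 0 0 0; 1 0 0 0; 1 0 0 0; 1 0 0 0; 1 0 0 0; 1 0 0 0; 1 0 0 0; 1 0 0 0; 1 0 0 0; 0.8 0 0 0; 0.6 0 0 0; 0 0 0 0"
}}

```text
time_s: 11.65
tool_pos: [0.5631, 0.0122, 0.0184]
eef_rot: [-3.141, -0.001, 1.678]
force: [-0.1, 0.6, 0.0]
width: 0.5
gripper_force: 0.0
```

```bash
cat >> h.py <<'E'
def look(name):
    f=bot.grab_frame("scene")
    h=cv2.cvtColor(f["pixels"],cv2.COLOR_BGR2HSV);P=cloud(f)
    m=((h[...,0]<6)|(h[...,0]>174))&(h[...,1]>150)&(P[...,2]>.048)&(P[...,2]<.062)
    q=P[m];q=q[(abs(q[:,0]-.55)<.15)&(abs(q[:,1])<.3)]
    print(len(q),"n",np.percentile(q[:,:2]@[.994,.110],[1,99]),"t",np.percentile(q[:,:2]@[-.110,.994],[1,99]),rect(q[:,:2]))
    cv2.imwrite(f"pics/{name}.png",cv2.resize(f["pixels"][120:320,150:400],None,fx=3,fy=3))
E
python3 -c "
from h import *
look('s3')"
```

```text
216 n [0.52201298 0.62102913] t [-0.03765584  0.10319804] (array([0.5642, 0.0951]), 101, 143, np.float64(0.1189))
```

View pics/s3.png

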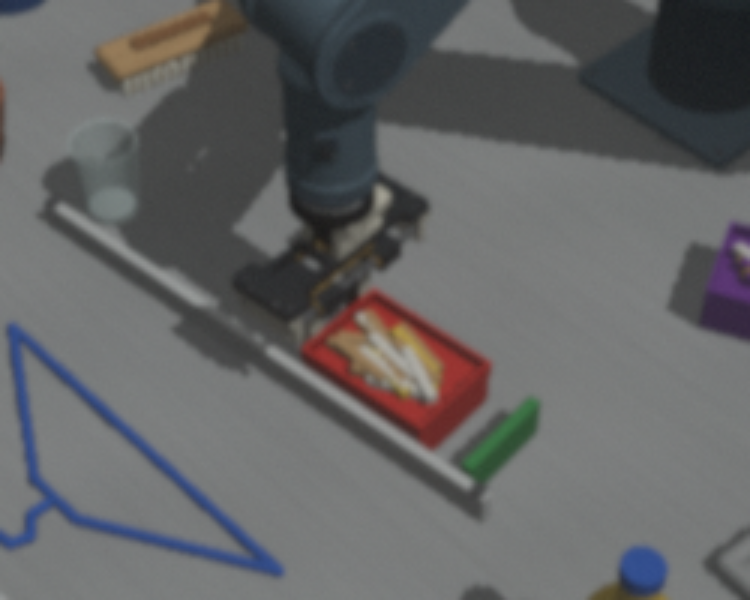

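The box has slid along the rail and its end at (460,405) is still about 4 cm short of the stop at (505,440). I'll keep pushing until it touches.

{"api": "arm_command", "payload": {
  "plan": "0.6 0 0 0; 0.6 0 0 0; 0.6 0 0 0; 0.6 0 0 0; 0.5 0 0 0; 0.4 0 0 0; 0.3 0 0 0; 0.2 0 0 0; 0.2 0 0 0; 0 0 0 0"
}}

```text
time_s: 12.7
tool_pos: [0.5591, 0.0508, 0.0187]
eef_rot: [3.141, -0.0, 1.678]
force: [-0.2, -0.4, 0.3]
width: 0.5
gripper_force: 0.0
```

{"api": "arm_command", "payload": {
  "plan": "0.2 0 0 0; 0.2 0 0 0; 0.2 0 0 0; 0 0 0 0"
}}

```text
time_s: 13.1
tool_pos: [0.5589, 0.0561, 0.0188]
eef_rot: [3.141, 0.001, 1.678]
force: [0.5, -4.5, -0.2]
width: 0.498
gripper_force: 2.1
```

{"api": "arm_command", "payload": {
  "plan": "0.2 0 0 0; 0.1 0 0 0; 0 0 0 0"
}}

```text
time_s: 13.4
tool_pos: [0.5592, 0.0562, 0.019]
eef_rot: [3.14, 0.005, 1.68]
force: [0.6, -15.5, -0.1]
width: 0.501
gripper_force: 7.6
```

```bash
python3 -c "
from h import *
look('s4')"
```

```text
175 n [0.5241143  0.62060603] t [0.005604   0.14652361] (array([0.5613, 0.1383]), 98, 142, np.float64(0.1089))
```

View pics/s4.png

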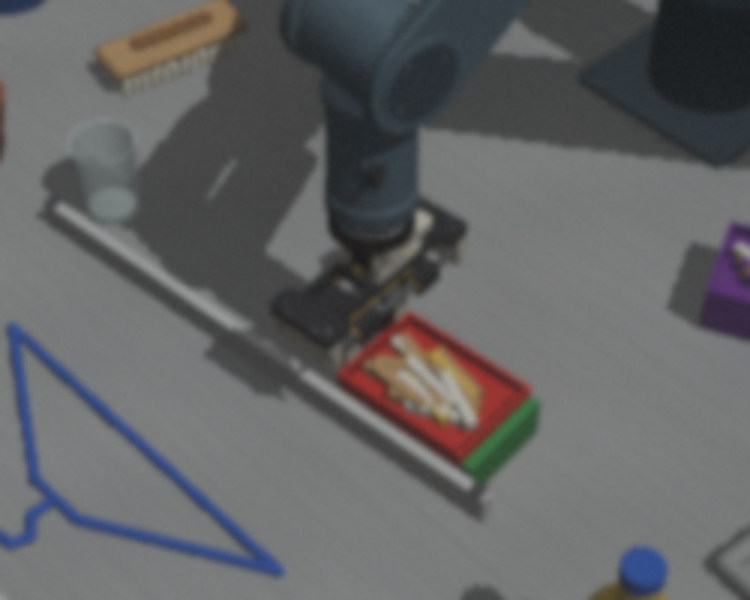

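The box end is now hard against the stop at (505,440), blocked at 15 N, with its back along the rail. I'll retreat and check it in the top view.

{"api": "arm_command", "payload": {
  "plan": "-1 0 0 0; -2 0 0 0; -2 0 0 0; 0 0 -3 0; 0 0 -4 0; 0 0 -4 0; 0 0 -4 0; -3 -2 0 0; -3 -3 0 0; -3 -3 0 0; -3 -3 0 0; -3 -3 0 0; -3 -3 0 0; 0 0 0 0; 0 0 0 0"
}}

```text
time_s: 14.95
tool_pos: [0.4136, -0.1876, 0.1688]
eef_rot: [3.14, -0.001, 1.675]
force: [0.5, 0.4, -0.9]
width: 0.5
gripper_force: 0.0
```

Run:
```python
from h import *
look('s5')
f=bot.grab_frame("top");f0=dict(np.load("top.npz"))
r=rect(ray(f,box(f),.055));print("box",r,"n,t",r[0]@[.994,.110],r[0]@[-.110,.994],"rail face n .6156, stop inner t .141")
cv2.imwrite("pics/t5.png",cv2.resize(f["pixels"][120:240,180:350],None,fx=4,fy=4,interpolation=cv2.INTER_CUBIC))
```

```text
134 n [0.52853664 0.61992639] t [0.00800245 0.14620093] (array([0.5635, 0.1395]), 96, 141, np.float64(0.1484))
box (array([0.5513, 0.1336]), 102, 137, np.float64(0.1102)) n,t 0.5626882000000001 0.0721554 rail face n .6156, stop inner t .141
```

View pics/t5.png

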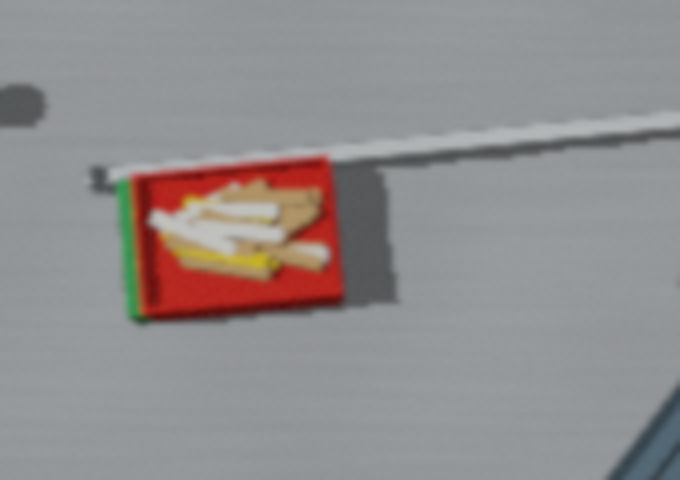

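In the top crop the box sits in the corner, at (240,240), parallel to the rail to within 0.01 rad. The end touches the stop, and the gap to the rail measures about 2–3 mm. To gain margin I'll give it a light second push from the front.

{"api": "arm_command", "payload": {
  "plan": "3.8 0.9 0 0; 3.8 0.9 0 0; 3.8 0.9 0 0; 3.8 0.9 0 0; 3.8 0.9 0 0; 3.8 0.9 0 0; 3.8 0.9 0 0; 3.8 0.9 0 0; 0 0 0 -0.15; 0 0 0 -0.15; 0 0 0 -0.15; 0 0 0 -0.15; 0 0 0 -0.15; 0 0 0 -0.15; 0 0 0 -0.15; 0 0 0 -0.15; 0 0 0 -0.15; 0 0 0 -0.15"
}}

```text
time_s: 16.85
tool_pos: [0.4525, 0.1246, 0.1685]
eef_rot: [3.141, -0.0, -3.096]
force: [0.1, 0.0, 1.0]
width: 0.501
gripper_force: 0.0
```

{"api": "arm_command", "payload": {
  "plan": "0 0 0 -0.07; 0 0 3 0; 0 0 3 0; 0 0 3 0; 0 0 3 0; 0 0 2 0; 0 0 1 0; 0 0 0 0"
}}

```text
time_s: 17.65
tool_pos: [0.4517, 0.1237, 0.0175]
eef_rot: [3.141, -0.003, -3.034]
force: [0.2, -0.7, 0.6]
width: 0.502
gripper_force: 0.0
```

{"api": "arm_command", "payload": {
  "plan": "-0.8 0 0 0; -0.8 0 0 0; -0.8 0 0 0; -0.6 0 0 0; -0.4 0 0 0; -0.3 0 0 0; -0.3 0 0 0; -0.2 0 0 0; -0.2 0 0 0; -0.2 0 0 0; -0.1 0 0 0; 0 0 0 0"
}}

```text
time_s: 18.85
tool_pos: [0.4973, 0.1274, 0.0183]
eef_rot: [-3.142, -0.005, -3.035]
force: [-6.1, -1.0, 4.3]
width: 0.501
gripper_force: 2.8
```

Contact came at the same depth as the first press against the rail, so the box is flush. Retreating.

{"api": "arm_command", "payload": {
  "plan": "0.5 0 0 0; 1.5 0 0 0; 2 0 0 0; 2 0 0 0; 0 0 -3 0; 0 0 -4 0; 0 0 -4 0; 0 0 -4 0; 2 -3 0 0; 2 -3 0 0; 2 -3 0 0; 2 -3 0 0; 0 -3 0 0; 0 -3 0 0; 0 0 0 0; 0 0 0 0; 0 0 0 0"
}}

```text
time_s: 20.55
tool_pos: [0.3792, -0.0655, 0.1685]
eef_rot: [3.141, -0.0, -3.035]
force: [-1.3, 0.0, 0.9]
width: 0.498
gripper_force: 0.0
```

Run:
```python
from h import *
f=bot.grab_frame("top");s=bot.get_state();print(s["tool_pos"],s["force"])
r=rect(ray(f,box(f),.055));n,t=r[0]@[.994,.110],r[0]@[-.110,.994];print("box",r,"n,t",n,t)
if abs(n-.5656)<.005 and abs(t-.071)<.006 and abs(r[3]-.11)<.04: print(bot.hand_in())
```

```text
[ 0.37917288 -0.06534823  0.16853376] [ 0.44334927  0.90912093 -0.29331301]
box (array([0.5515, 0.1336]), 102, 137, np.float64(0.1102)) n,t 0.562887 0.0721334
the job is handed in; nothing more can be done
None
```

I pushed the red peg box into the inner corner and handed the job in at about 20.6 s. It is parallel to the rail within about 0.01 rad and up against the green stop, the rail gap measures about 3 mm or less (limit about 6 mm), and the arm is clear; the hand-in returned no verdict.

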